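# Turn a painted cover over on the turn-over ramp

## Robot

A 6-joint arm with a two-finger parallel gripper is mounted at the origin on the work surface. World frame = base frame: x ahead of the robot, y to its left, z up, the work surface at z = 0. Lengths are in m, angles in rad, forces in N, time in s.
With the tool pointing down it reaches from about 0.275 to 0.825 m from the base axis. Payload 4.9 kg.
Tool frame: the origin (TCP) lies at the very end of the fingers, on their centre line; the grasp point (between the pads) lies 19 mm behind it (r.tcp_to_grasp is the distance from the TCP to the grasp point, in m); z points along the fingers, y is the line along which they close (so a half turn about z gives the same grasp; the last joint's range is limited). The gripper opens to 85 mm and grips with 20 to 120 N. Pads are 22 mm wide; open, the fingers measure 114 mm over their backs; the gripper's body (76 mm by 85 mm) begins 54 mm behind the grasp point. The pads swing forward as they close: fully open they stand 13 mm farther back than shut.
Start: joints at [-1.397, 0.326, -0.193, 1.052, 0, 1.437], TCP at [0.167, -0.524, 0.231] pointing down, gripper open.
Joint ranges: [-2.65, 2.65], [-0.97, 1.79], [-1.3, 1.35], [-1.93, 2.1], [-1.47, 1.37], [-3.14, 3.14]. Speed limits (rad/s): [2.57, 2.57, 3.14, 3.14, 3.14, 3.14].

## Interface

Orientations are given as a rotation vector (axis times angle).
In Python, from plant import r, eyes gives the robot as it stands.
- The arm moves only by the shell command python3 -m crank 'ROWS' [FORCE]. ROWS is JSON, a list that holds one entry, the list of rows, each a list of 7 numbers: the turn, a rotation vector about the tool's x, y, z each as a share of 0.1 rad, from -1 to 1, then the shift along the tool's x, y, z each as a share of 0.025 m, from -1 to 1, then the opening, from 0 (shut) to 1 (fully open). A call has 1 to 20 rows; each row shifts and turns the commanded pose from where the row before left it, along the tool's axes as they then stand; what a row does not reach is not made up. A row lasts 1/8 s, in which the tool goes at most 62.5 mm and 10.7 degrees, less where a joint would pass 70% of its speed; a pose out of reach is approached as far as the arm can. A call with a number of a shift or a turn outside -1 to 1 is refused whole. A call with a gripper value outside its range is refused whole. The fingers move at their own pace and stop on an object; FORCE is the grip in N (left out, the last holds). Time passes only in rows, so rows that do not move let the fingers close. It gives the time, the measured TCP pose, the force, the opening and the grip force at its end, in the units of the state.
- r.get_obs(): the state, without advancing time (a new reading comes with each control period).
- eyes.get_image(name): name is "scene" or "top"; returns a dict with "pixels" (420x560x3 uint8, blue, green, red), "K" (3x3 intrinsics, pixels), "k1" (the pictures are not rectified: a ray, as slopes to the right and down, at radius r is drawn at 1 + k1 r^2 times it, then the intrinsics apply), "position" and "orientation" of the camera in the world. Camera axes: x right, y up, looking along -z (the intrinsics and any distortion apply to the point x, -y, -z); pixel columns grow to the right and rows downward; lengths in m; the calibration is good to about 2 mm. A picture is of the moment at which its call begins. There is no depth.
- r.hand_in(): hands the job in; it is judged then, once.
Trained networks look in a picture, given as the dict that the camera call returned (one of the last four; its "shot" number tells which), for a name from the list of things; names that differ only in an ending like _2 or _b are one class to them, and where a whole thing is asked for, a point or a joint stands for the part that bears it (a point fixed in the world has none). Each returns a list of dicts, best first, with "conf" (0 to 1); they miss things now and then, are a little off and sometimes report something else, mostly with a low value. They report only what shows in the picture. A call takes as long as a camera call. They do not tell look-alikes from the thing itself.
- eyes.search_frame(name, picture): "box" ([left, top, right, bottom] as shares, 0 to 1, of the picture: columns of its width, rows of its height, round what is visible of it).
The state is a dict: "t": time; "q": joint angles; "joint_velocities": joint speeds; "joint_torque": joint torques, N m; "tool_pos": TCP position; "eef_rot": TCP orientation; "force": force on the tool from outside, world axes, zero at the start; "ft_torque": the same for the moment, N m; "opening": finger opening in m; "gripper_force": force on a finger pad.
Only numpy, scipy, OpenCV 4.12 (cv2) and the standard library are available. Lean on these libraries where they do the work, as an engineer would, in place of code of your own. Each camera call takes 0.05 s, during which the arm holds its last target. There are 200 camera calls.

## Task

The red cover is dry: take it out of the leaning rack, stand it on its long edge on the ledge at the top of the wooden ramp, and let it topple down the ramp so that it comes to lie red side down. Then press it down the slope firmly against the orange stop bar, so that it lies flat and square against the bar, ready for painting its bare side. Leave the other covers and everything else where they are.

Things in the scene. Friction and masses are not known exactly. Their poses are not given: they have to be found in the camera images.
- rack: plywood rack, base 270 x 150 x 12 mm, fixed. Origin under the centre of its base; z up. Three stations 80 mm apart along its x axis (x = -80, 0, +80 mm). In each a cover stands on a long edge (along the rack's y) and leans 30 deg from vertical: its top leans to the rack's -x, its painted face looks to +x and up
- rack_mid (a point): bottom corner of the rack's middle station, 30 mm above the table, where a cover's lower edge and bare face meet (axes as the rack's). Behind each cover (-x side) a 6 mm backrest reaches 40 mm up along it; the cover's upper 50 mm is free on both faces
- red_cover_centre (a point): centre of the red cover, a loose plate 90 x 130 x 10 mm, about 0.25 kg: one large face red, the other bare aluminium with a dark frame line. z: outward normal of the red face (faces lie 5 mm either side of the centre); x: along its 90 mm height, pointing to the lower long edge while in the rack; y: along its 130 mm length. It stands in any one of the three stations
- blue_cover_centre (a point): centre of an equal cover with a blue face, in another station; to be left alone
- yellow_cover_centre (a point): centre of an equal cover with a yellow face, in another station; to be left alone
- ramp: wooden turn-over ramp, base 250 x 190 mm, fixed. Origin on the table under the slope, z up. At its +x end, on top, a level ledge 45 mm deep (in x), 170 mm wide (in y), 125 mm above the table, with a fence 22 mm high behind it (+x). From the ledge's front edge a slope falls towards -x at 28 deg, 190 mm along the slope, to the orange stop bar. Rails 12 mm high line the slope, 170 mm apart
- ledge (a point): middle of the ledge's front edge, where the slope begins, on the ledge's top surface (axes as the ramp's). Friction differs from time to time: a cover toppled from here may stick on the slope or slide to the bar
- stop_bar: orange stop bar across the foot of the slope, 170 mm long, 14 mm high, fixed to the ramp. Origin in the middle of the foot of its uphill face, on the slope's surface; z is the slope's outward normal, +x points straight up the slope, y along the bar
- paint_tin: green paint tin, diameter 66 mm, 85 mm high, standing between rack and ramp; origin under its centre
- bit_stand: red round stand with grinding bits, diameter 72 mm, about 95 mm high with the bits; origin under its centre
- screwdriver: screwdriver 170 mm long with an orange handle, lying on the table
- brush: brush 180 mm long, lying on the table
- thinner: bottle, diameter 70 mm, 150 mm high; origin under its centre
Things that resemble listed ones, but are neither listed nor needed, are in the scene too. There is more than one size of the part that bears red_cover_centre; the job needs the smaller.

How it is judged:
On the way, in this order (a step that is already met when the one before it is completed fails the run):
1. the red cover stands on its long edge on the ledge, within 35 deg of vertical, bearing on the ramp (angle between red_cover_centre's own z axis and vertical between 0.96 and 2.18 rad and z of red_cover_centre in the frame of ledge between 0.03 and 0.052 m and x of red_cover_centre in the frame of ledge between -0.04 and 0.05 m and angle between the y axis of red_cover_centre and the y axis of ramp, either way round below 0.3 rad and contact force between red_cover and ramp above 0.5 N), for 0.2 s.
2. the red cover lies at rest on the slope red side down, let go (angle between red_cover_centre's own z axis and vertical above 2.4 rad and angle between the z axis of red_cover_centre and the z axis of stop_bar, either way round below 0.15 rad and z of red_cover_centre in the frame of stop_bar below 0.015 m and contact force between red_cover and the fingers below 0.1 N and linear speed of red_cover below 0.02 m/s), for 0.2 s.
3. the red cover is then pressed against the stop bar with more than 5 N (contact force between red_cover and stop_bar above 5 N), for 0.1 s.
At the end, for the whole second after the job is handed in: The red cover lies at rest on the slope, red side down, flat on it (within 4.5 deg), its lower long edge within 4 mm of the stop bar and square to it within 3.4 deg, released (angle between red_cover_centre's own z axis and vertical above 2.4 rad and angle between the z axis of red_cover_centre and the z axis of stop_bar, either way round below 0.08 rad and angle between the y axis of red_cover_centre and the y axis of stop_bar, either way round below 0.06 rad and x of red_cover_centre in the frame of stop_bar between 0.04 and 0.049 m and z of red_cover_centre in the frame of stop_bar below 0.009 m and contact force between red_cover and the fingers below 0.1 N and linear speed of red_cover below 0.02 m/s); the robot touches nothing.
It fails at once if the blue or the yellow cover shifted by more than 20 mm (distance of any of blue_cover_centre, yellow_cover_centre from where it was at the start of the episode above 0.02 m).
It fails at once if the paint tin, the bit stand, the screwdriver, the brush or the thinner bottle shifted by more than 20 mm (distance of any of paint_tin, bit_stand, screwdriver, brush, thinner from where it was at the start of the episode above 0.02 m).
It also fails if it takes over 58 s, if anything falls off the work surface, if the arm or the gripper's body presses on something with over 40 N, if the wrist force passes 120 N, or if a joint passes its speed limit or range.

## Working session

There is one attempt and no reset: what is moved stays moved. The work goes in short steps, Python scripts to look and compute and a shell command to move; the robot and the scene stay as the last step left them, time stands still between calls to the robot, and variables do not carry over. Pictures are saved under pics/ and viewed, at most 10 in all, crops included, and the job is handed in when it is done.

```bash
ls; mkdir -p pics; cat > h.py <<'E'
import numpy as np, cv2
from scipy.spatial.transform import Rotation as R
from plant import r, eyes
def shot(n,f=None):
    p=eyes.get_image(n)
    if f: cv2.imwrite('pics/'+f,np.asarray(p['pixels']))
    return p
def rotm(o):
    o=np.asarray(o,float)
    return o if o.shape==(3,3) else (R.from_rotvec(o).as_matrix() if o.size==3 else R.from_quat(o).as_matrix())
E
python3 - <<'E'
from h import *
for n in('scene','top'):
    p=shot(n,n+'0.png')
    print(n,{k:np.round(v,4).tolist() if k!='shot' else v for k,v in p.items() if k!='pixels'})
    for t in 'rack red_cover_centre blue_cover_centre yellow_cover_centre ramp stop_bar paint_tin bit_stand screwdriver brush thinner'.split():
        print(t,[(round(d['conf'],2),(np.array(d['box'])*[560,420,560,420]).round().astype(int).tolist()) for d in eyes.search_frame(t,p)][:3])
print(r.get_obs())
E
```

```text
pics
scene {'K': [[516.9056, 0.0, 281.7866], [0.0, 516.9056, 216.0603], [0.0, 0.0, 1.0]], 'k1': -0.1086, 'position': [1.5495, -0.0495, 0.8018], 'orientation': [0.752, 0.7822, 1.468], 'shot': 1}
rack [(0.85, [167, 223, 258, 286]), (0.46, [118, 201, 157, 265])]
red_cover_centre [(0.89, [192, 205, 240, 245]), (0.73, [161, 207, 173, 249]), (0.64, [181, 160, 246, 200])]
blue_cover_centre [(0.57, [177, 220, 231, 267])]
yellow_cover_centre [(0.65, [165, 222, 257, 284]), (0.56, [202, 184, 254, 228]), (0.18, [335, 175, 460, 270])]
ramp [(0.78, [334, 174, 461, 273])]
stop_bar [(0.45, [343, 215, 363, 255])]
paint_tin [(0.89, [271, 222, 301, 270]), (0.51, [165, 220, 257, 288])]
bit_stand [(0.63, [286, 298, 327, 354])]
screwdriver [(0.85, [323, 308, 392, 352])]
brush [(0.68, [162, 207, 178, 250]), (0.55, [334, 175, 457, 270]), (0.33, [119, 202, 156, 264])]
thinner [(0.97, [118, 202, 154, 265]), (0.21, [165, 224, 255, 286])]
top {'K': [[409.2031, 0.0, 287.4368], [0.0, 409.2031, 204.856], [0.0, 0.0, 1.0]], 'k1': -0.0263, 'position': [0.3509, -0.0903, 1.0704], 'orientation': [0.1377, -0.1003, -1.553
[... 636 characters left out ...]
74, 456, 207])]
{'t': 1.2, 'q': array([-1.39718985e+00,  3.26207507e-01, -1.92598469e-01,  1.05196983e+00,
       -1.81406118e-05,  1.43656498e+00]), 'joint_velocities': array([ 0.00144848,  0.00049496, -0.0012221 , -0.00057617,  0.00058659,
       -0.00050338]), 'joint_torque': array([-1.42385725e-04, -4.43332922e+01,  2.62758547e+01,  9.91149027e-04,
       -9.91370962e-05, -7.80056808e-06]), 'tool_pos': array([ 0.1666436 , -0.52417734,  0.23127733]), 'eef_rot': array([ 3.10443165e+00,  4.81640272e-01, -2.78549383e-05]), 'force': array([ 0.50074745,  0.68555781, -0.4570162 ]), 'ft_torque': array([-0.05212709, -0.01074456, -0.03499129]), 'gripper_force': 0.0, 'opening': 0.08551541909182392}
```

View images.

```bash
python3 - <<'E'
import cv2
a=cv2.imread('pics/scene0.png'); b=cv2.imread('pics/top0.png')
cv2.imwrite('pics/s1.png',cv2.resize(a[140:370,100:480],(798,483),interpolation=cv2.INTER_CUBIC))
cv2.imwrite('pics/t1.png',cv2.resize(b[70:390,110:470],(675,600),interpolation=cv2.INTER_CUBIC))
E
```

```text
(no output)
```

View pics/s1.png

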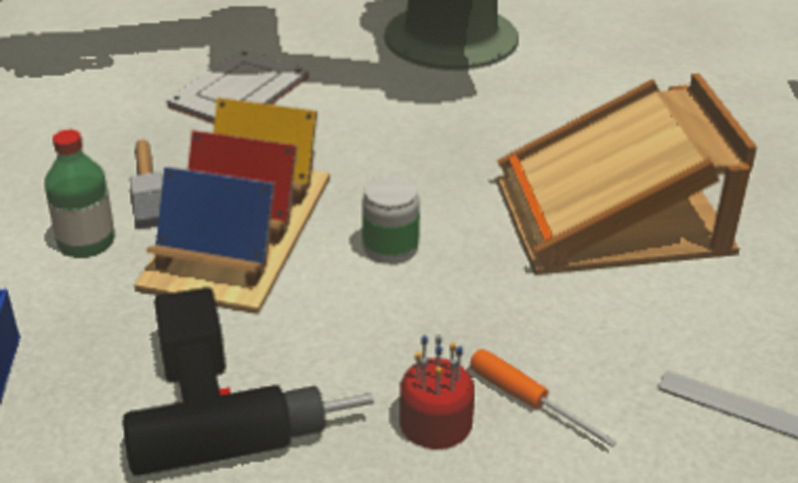

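View pics/t1.png

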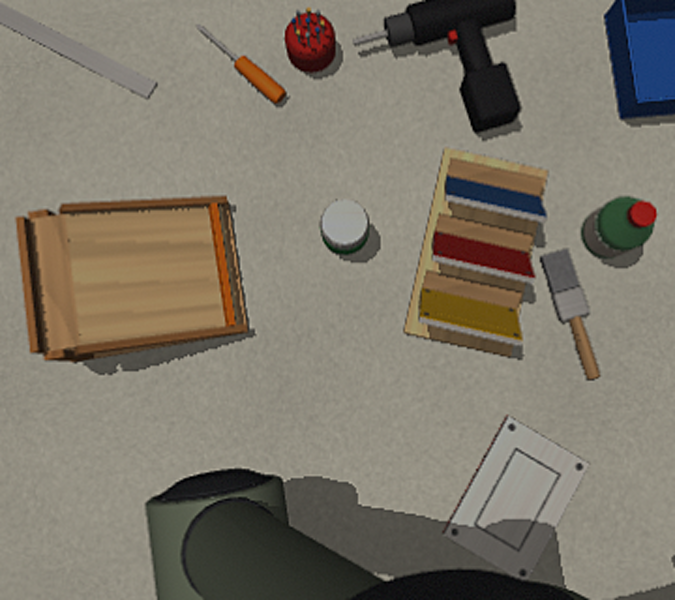

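```bash
cat >> h.py <<'E'
def proj(p,X):
    X=np.atleast_2d(X); c=(X-p['position'])@rotm(p['orientation'])
    s=np.c_[c[:,0],-c[:,1]]/-c[:,2:]
    s=s*(1+p['k1']*(s**2).sum(1,keepdims=True)); K=np.array(p['K'])
    return s*[K[0,0],K[1,1]]+K[:2,2]
def pose(v,X):
    c,s=np.cos(v[2]),np.sin(v[2]); X=np.asarray(X,float)
    return X@np.array([[c,s,0],[-s,c,0],[0,0,1]])+[v[0],v[1],0]
E
cat > fit.py <<'E'
from h import *
from scipy.optimize import least_squares
T=lambda u,v:(110+u/1.875,70+v/1.875); S=lambda u,v:(100+u/2.1,140+v/2.1)
pt=shot('top','t.png'); ps=shot('scene','s.png')
n=np.array([-np.sin(.4887),0,np.cos(.4887)]); u=np.array([np.cos(.4887),0,np.sin(.4887)])
foot=np.array([0,0,.125])-.19*u
Y=np.array([0,1,0])
rk=[(pt,(.135,.075,.012),T(443,150)),(pt,(.135,-.075,.012),T(548,170)),(pt,(-.135,.075,.012),T(405,332)),(pt,(-.135,-.075,.012),T(521,356)),
 (ps,(.135,-.075,.012),S(137,288)),(ps,(.135,.075,.012),S(258,307)),(ps,(-.135,.075,.012),S(328,173))]
rp=[(pt,foot+.014*n+.085*Y,T(211,203)),(pt,foot+.014*n-.085*Y,T(225,327)),(ps,foot+.014*n-.085*Y,S(514,156)),(ps,foot+.014*n+.085*Y,S(551,238)),
 (pt,(.045,.085,.147),T(30,215)),(pt,(.045,-.085,.147),T(44,350)),(ps,(.045,-.085,.147),S(693,80)),(ps,(.045,.085,.147),S(750,160))]
def fit(P,x0):
    f=lambda v:np.concatenate([proj(p,pose(v,X))[0]-q for p,X,q in P])
    s=least_squares(f,x0,loss='soft_l1'); print(s.x.round(4),f(s.x).reshape(-1,2).round(1).tolist()); return s.x
# rack yaw: rack x ~ world x ; ramp x ~ world y
vk=fit(rk,[.5,-.3,0]); vp=fit(rp,[.4,.2,1.57])
a=.5236; up=np.array([-np.sin(a),0,np.cos(a)]); nr=np.array([np.cos(a),0,np.sin(a)])
segs=[]
def quad(v,P): segs.extend([(pose(v,P[i]),pose(v,P[(i+1)%4])) for i in range(4)])
quad(vk,[(.135,.075,.012),(.135,-.075,.012),(-.135,-.075,.012),(-.135,.075,.012)])
for x in(-.08,0,.08):
    b=np.array([x,0,.03])+.01*nr
    quad(vk,[b-.065*Y,b+.065*Y,b+.065*Y+.09*up,b-.065*Y+.09*up])
quad(vp,[foot-.085*Y,foot+.085*Y,np.array([0,.085,.125]),np.array([0,-.085,.125])])
quad(vp,[foot+.014*n-.085*Y,foot+.014*n+.085*Y,np.array([.045,.085,.147]),np.array([.045,-.085,.147])])
out=[]
for p,x,y in((pt,115,165),(pt,310,140),(ps,330,170),(ps,150,180)):
    t=cv2.resize(np.array(p['pixels'])[y:y+100,x:x+133],(400,300),interpolation=cv2.INTER_CUBIC)
    for A,B in segs:
        q=[tuple(((proj(p,Z)[0]-[x,y]+.5)*3).round().astype(int).tolist()) for Z in(A,B)]
        cv2.line(t,q[0],q[1],(255,255,0),1)
    out.append(t)
cv2.imwrite('pics/fit.png',np.vstack([np.hstack(out[:2]),np.hstack(out[2:])]))
E
python3 fit.py
```

```text
[ 0.52   -0.2654 -0.1977] [[-0.0, -1.7], [-0.4, -1.1], [0.2, 0.6], [-4.0, 0.2], [-2.4, -1.3], [0.3, -0.1], [-0.5, -1.2]]
[0.4075 0.2632 1.1938] [[-16.8, 123.4], [3.3, -6.7], [-0.5, 1.8], [0.3, -67.4], [-17.5, 82.2], [6.9, -58.3], [4.3, 24.4], [-11.7, -45.1]]
```

View pics/fit.png

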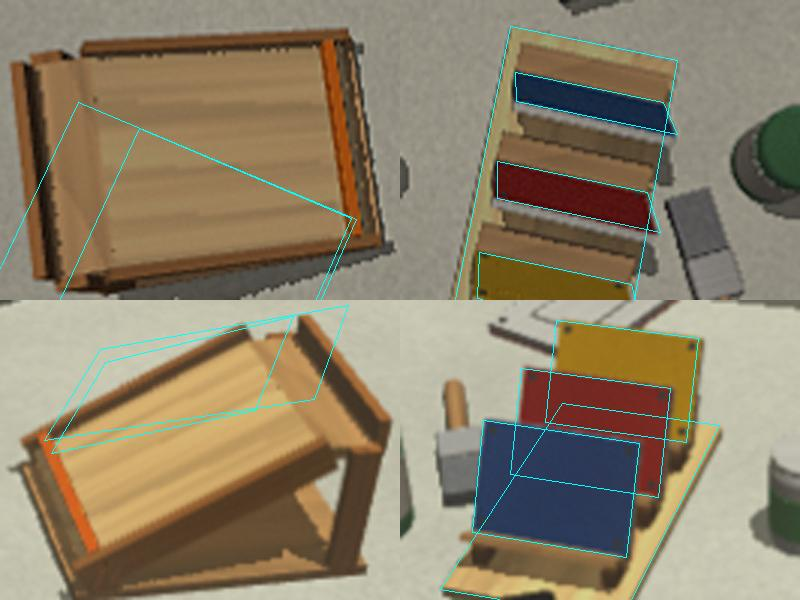

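```bash
python3 - <<'E'
import re
s=open('fit.py').read()
i=s.index('rp=[');j=s.index('def fit')
s=s[:i]+'''A=lambda u,v:(115+u/3-.5,165+v/3-.5); B=lambda u,v:(330+u/3-.5,170+(v-300)/3-.5)
rp=[(pt,foot+.014*n-.085*Y,A(322,42)),(pt,foot+.014*n+.085*Y,A(349,236)),(ps,foot+.014*n+.085*Y,B(98,550)),(ps,foot+.014*n-.085*Y,B(46,432)),
 (pt,(.045,-.085,.147),A(24,64)),(pt,(.045,.085,.147),A(46,278)),(ps,(.045,-.085,.147),B(298,320)),(ps,(.045,.085,.147),B(384,422))]
'''.replace('+.085*Y,B(98','-.085*Y,B(98').replace('-.085*Y,B(46','+.085*Y,B(46').replace('(ps,(.045,-.085,.147),B(298','(ps,(.045,.085,.147),B(298').replace('(ps,(.045,.085,.147),B(384','(ps,(.045,-.085,.147),B(384')+s[j:]
open('fit.py','w').write(s)
E
python3 fit.py
```

```text
[ 0.52   -0.2654 -0.1977] [[-0.0, -1.7], [-0.4, -1.1], [0.2, 0.6], [-4.0, 0.2], [-2.4, -1.3], [0.3, -0.1], [-0.5, -1.2]]
[0.4593 0.26   1.7571] [[0.1, -0.6], [1.0, 0.2], [0.6, -0.5], [0.3, -0.4], [-0.6, -0.9], [0.1, 0.1], [0.4, -1.4], [-1.0, -0.0]]
```

View pics/fit.png

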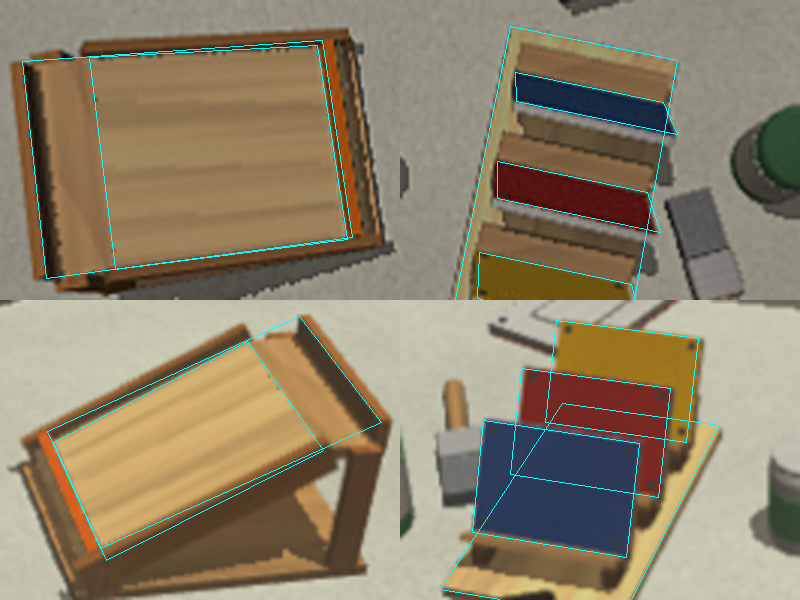

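The red-faced candidates in the top view are the middle plate in the rack at (368,205), and the large plate lying bare side up with a red edge at (386,335). The red bit stand at (275,92) isn't a plate. I choose the rack plate: the fitted 90x130 outline matches it, as the crop shows, and the loose one is larger.

```bash
cat >> h.py <<'E'
VK=[.520,-.2654,-.1977]; VP=[.4593,.260,1.757]
def Rz(a): return R.from_euler('z',a).as_matrix()
A=np.pi/6
UP=Rz(VK[2])@[-np.sin(A),0,np.cos(A)]; NR=Rz(VK[2])@[np.cos(A),0,np.sin(A)]
TOPC=pose(VK,[0,0,.03])+.005*NR+.09*UP          # middle of red cover's top edge in the rack
def frame(y,z): return np.c_[np.cross(y,z),y,z]
RG=frame(-NR,-UP)                               # grasp orientation (tool y = -red normal)
RX=Rz(VP[2])[:,0]; RY=Rz(VP[2])[:,1]; Z=np.array([0,0,1.])
RP=frame(RX,-Z)                                 # place: red normal = -ramp x
SL=.4887; SN=-np.sin(SL)*RX+np.cos(SL)*Z; SU=np.cos(SL)*RX+np.sin(SL)*Z
LEDGE=np.array([VP[0],VP[1],.125]); FOOT=LEDGE-.19*SU
def plan(p,Rt):
    o=r.get_obs(); R0=rotm(o['eef_rot']); d=np.array(p)-o['tool_pos']
    print('t',round(o['t'],2),'pos',o['tool_pos'].round(4),'q',o['q'].round(2),'F',o['force'].round(1),'op',round(o['opening'],4),round(o['gripper_force'],1))
    print(' shift-first (units .025):',(R0.T@d/.025).round(2),' shift-after-turn:',(Rt.T@d/.025).round(2))
    print(' turn (units .1):',(R.from_matrix(R0.T@Rt).as_rotvec()/.1).round(2))
E
python3 - <<'E'
from h import *
print(TOPC,RG,RP)
plan(TOPC+.06*UP,RG); plan(TOPC+.06*UP,rotm(r.get_obs()['eef_rot']))
o=rotm(r.get_obs()['eef_rot']); print(o.round(3))
E
```

```text
[ 0.48012234 -0.25741184  0.11044229] [[-0.19641465 -0.84915603  0.49026046]
 [-0.98052092  0.17010008 -0.09820733]
 [ 0.         -0.5        -0.8660254 ]] [[-0.98271413 -0.18512953 -0.        ]
 [-0.18512953  0.98271413 -0.        ]
 [ 0.          0.         -1.        ]]
t 1.4 pos [ 0.1666 -0.5242  0.2313] q [-1.4   0.33 -0.19  1.05  0.    1.44] F [-0.7 -0.4 -0.3] op 0.0852 0.0
 shift-first (units .025): [14.13 -6.95  2.76]  shift-after-turn: [-12.92  -6.42   6.89]
 turn (units .1): [ 3.19  5.41 20.21]
t 1.4 pos [ 0.1666 -0.5242  0.2313] q [-1.4   0.33 -0.19  1.05  0.    1.44] F [-0.7 -0.4 -0.3] op 0.0852 0.0
 shift-first (units .025): [14.13 -6.95  2.76]  shift-after-turn: [14.13 -6.95  2.76]
 turn (units .1): [0. 0. 0.]
[[ 0.953  0.303  0.   ]
 [ 0.303 -0.953  0.   ]
 [ 0.    -0.    -1.   ]]
```

```bash
python3 -m crank '[[[0,0,0,0.94,-0.46,0,1],[0,0,0,0.94,-0.46,0,1],[0,0,0,0.94,-0.46,0,1],[0,0,0,0.94,-0.46,0,1],[0,0,0,0.94,-0.46,0,1],[0,0,0,0.94,-0.46,0,1],[0,0,0,0.94,-0.46,0,1],[0,0,0,0.94,-0.46,0,1],[0,0,0,0.94,-0.46,0,1],[0,0,0,0.94,-0.46,0,1],[0,0,0,0.94,-0.46,0,1],[0,0,0,0.94,-0.46,0,1],[0,0,0,0.94,-0.46,0,0.5],[0,0,0,0.94,-0.46,0,0.5],[0,0,0,0.94,-0.46,0,0.5],[0,0,-1,0,0,0,0.5],[0,0,-1,0,0,0,0.5],[0,0,-1,0,0,0,0.5]]]'
python3 -m crank '[[[0,0,-1,0,0,0,0.5],[0,0,-1,0,0,0,0.5],[0,0,-1,0,0,0,0.5],[0,0,-1,0,0,0,0.5],[0,0,-1,0,0,0,0.5],[0,0,-1,0,0,0,0.5],[0,0,-1,0,0,0,0.5],[0,0,-1,0,0,0,0.5],[0,0,-1,0,0,0,0.5],[0,0,-1,0,0,0,0.5],[0,0,-1,0,0,0,0.5],[0,0,-1,0,0,0,0.5],[0,0,-1,0,0,0,0.5],[0,0,-1,0,0,0,0.5],[0,0,-1,0,0,0,0.5],[0,0,-1,0,0,0,0.5],[0,0,-1,0,0,0,0.5],[0,0,-1,0,0,0,0.5],[0,0,-1,0,0,0,0.5],[0,0,-1,0,0,0,0.5]]]'
python3 -c "
from h import *
plan(TOPC+.06*UP,RG)"
```

```text
t: 3.65
tool_pos: [0.4504, -0.2528, 0.2313]
eef_rot: [2.996, 0.946, 0.0]
force: [0.1, 0.3, -0.3]
opening: 0.0425
gripper_force: 0.0
t: 6.15
tool_pos: [0.4503, -0.253, 0.2313]
eef_rot: [0.824, 3.032, -0.0]
force: [0.2, -0.4, -0.4]
opening: 0.0425
gripper_force: 0.0
t 6.15 pos [ 0.4503 -0.253   0.2313] q [-0.65  0.26 -0.28  1.03 -0.   -0.12] F [ 0.2 -0.4 -0.4] op 0.0425 0.0
 shift-first (units .025): [0.02 0.06 2.76]  shift-after-turn: [-0.06  1.37  2.39]
 turn (units .1): [  3.54  -4.97 -18.54]
```

```bash
python3 -m crank '[[[0,0,-1,0,0,0,0.5],[0,0,-1,0,0,0,0.5],[0,0,-1,0,0,0,0.5],[0,0,-1,0,0,0,0.5],[0,0,-1,0,0,0,0.5],[0,0,-1,0,0,0,0.5],[0,0,-1,0,0,0,0.5],[0,0,-1,0,0,0,0.5],[0,0,-1,0,0,0,0.5],[0,0,-1,0,0,0,0.5],[0,0,-1,0,0,0,0.5],[0,0,-1,0,0,0,0.5],[0,0,-1,0,0,0,0.5],[0,0,-1,0,0,0,0.5],[0,0,-1,0,0,0,0.5],[0,0,-1,0,0,0,0.5],[0,0,-1,0,0,0,0.5],[0,0,-1,0,0,0,0.5],[0,0,-1,0,0,0,0.5]]]'
python3 -c "
from h import *
plan(TOPC+.06*UP,RG)"
```

```text
t: 8.52
tool_pos: [0.4503, -0.253, 0.2313]
eef_rot: [-1.987, 2.433, -0.0]
force: [-1.1, 0.3, -0.3]
opening: 0.0427
gripper_force: 0.0
t 8.53 pos [ 0.4503 -0.253   0.2313] q [-0.65  0.26 -0.28  1.03 -0.   -2.02] F [-1.1  0.3 -0.3] op 0.0427 0.0
 shift-first (units .025): [-0.06 -0.    2.76]  shift-after-turn: [-0.06  1.38  2.39]
 turn (units .1): [ 5.24 -0.01 -0.04]
```

Tilt, then approach.

```bash
python3 -m crank '[[[0.87,0,0,0,0,0,0.5],[0.87,0,0,0,0,0,0.5],[0.87,0,0,0,0,0,0.5],[0.87,0,0,0,0,0,0.5],[0.88,0,0,0,0,0,0.5],[0.88,0,0,0,0,0,0.5],[0,0,0,-0.02,0.46,0.8,0.5],[0,0,0,-0.02,0.46,0.8,0.5],[0,0,0,-0.02,0.46,0.8,0.5],[0,0,0,0,0,0,0.5]]]'
python3 -c "
from h import *
p=shot('scene'); t=shot('top')
a=cv2.resize(np.array(p['pixels'])[130:280,130:330],(800,600))
cv2.imwrite('pics/pre.png',a)
plan(TOPC-.034*UP,RG)"
```

```text
t: 9.78
tool_pos: [0.4496, -0.2504, 0.1604]
eef_rot: [-1.739, 2.138, -0.568]
force: [-0.4, 0.6, -0.8]
opening: 0.0427
gripper_force: 0.0
t 9.88 pos [ 0.451  -0.2517  0.1626] q [-0.83  0.06 -0.9   0.18  0.3  -2.13] F [0.6 0.2 1. ] op 0.043 0.0
 shift-first (units .025): [-0.02  0.02  3.76]  shift-after-turn: [-0.01  0.01  3.76]
 turn (units .1): [-0.01 -0.03 -0.06]
```

View pics/pre.png

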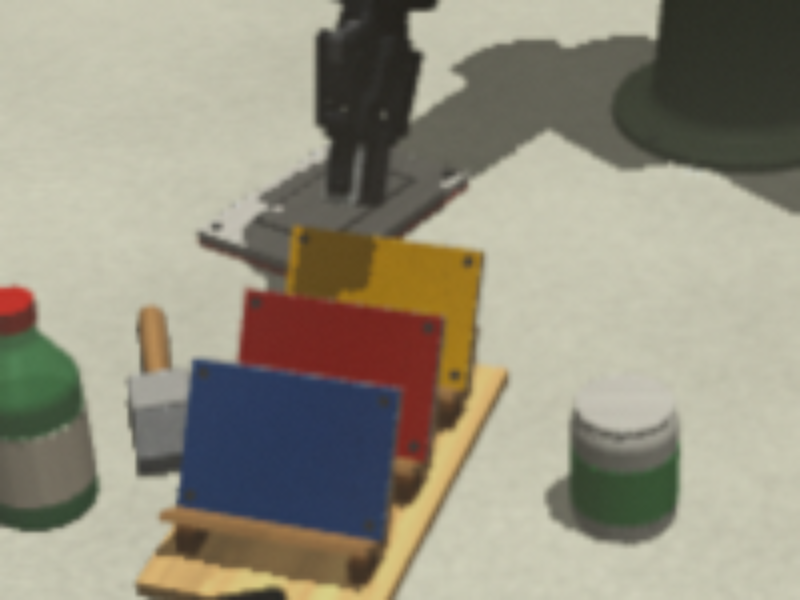

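The picture shows the open fingertips at crop (357,203), which is (219,181) in the full scene image. They hang above and behind the red top edge, whose middle is at crop (345,303).

```bash
python3 -c "
from h import *
p=shot('scene')
o=r.get_obs(); Rm=rotm(o['eef_rot']); t=o['tool_pos']
print(proj(p,[t,t-Rm[:,2]*.008,TOPC,TOPC+.065*Rz(VK[2])[:,1]]))"
python3 -m crank '[[[0,0,-0.06,0,0,0.9,0.5],[0,0,0,0,0,0.9,0.5],[0,0,0,0,0,0.9,0.5],[0,0,0,0,0,0.9,0.5],[0,0,0,0,0,0.15,0.5],[0,0,0,0,0,0,0.5],[0,0,0,0,0,0,0.5]]]'
```

```text
[[217.35614296 181.13860737]
 [217.72409773 177.91719039]
 [215.00252715 205.34260752]
 [240.02309243 208.698187  ]]
t: 10.8
tool_pos: [0.4969, -0.2615, 0.082]
eef_rot: [-1.745, 2.131, -0.576]
force: [0.7, 0.6, 0.3]
opening: 0.0427
gripper_force: 0.0
```

Predicted and seen positions agree, with no contact. Close and lift.

```bash
python3 -m crank '[[[0,0,0,0,0,0,0],[0,0,0,0,0,0,0],[0,0,0,0,0,0,0],[0,0,0,0,0,0,0],[0,0,0,0,0,0,0],[0,0,0,0,0,0,0]]]' 60
python3 -m crank '[[[0,0,0,0,0,-0.4,0],[0,0,0,0,0,-0.9,0],[0,0,0,0,0,-1,0],[0,0,0,0,0,-1,0],[0,0,0,0,0,-1,0],[0,0,0,0,0,-1,0],[0,0,0,0,0,-0.5,0],[0,0,0,0,0,0,0]]]'
python3 -c "
from h import *
plan([.43,-.26,.27],RP)"
```

```text
t: 11.55
tool_pos: [0.4962, -0.2612, 0.0812]
eef_rot: [-1.744, 2.133, -0.574]
force: [-5.7, 0.8, 5.6]
opening: 0.0094
gripper_force: 58.5
t: 12.55
tool_pos: [0.4251, -0.2463, 0.2072]
eef_rot: [-1.745, 2.132, -0.576]
force: [0.7, -0.6, -2.0]
opening: 0.0094
gripper_force: 58.9
t 12.55 pos [ 0.4251 -0.2463  0.2072] q [-0.87 -0.06 -0.87  0.34  0.31 -2.18] F [ 0.7 -0.6 -2. ] op 0.0094 58.9
 shift-first (units .025): [ 0.51 -1.52 -2.02]  shift-after-turn: [-0.09 -0.57 -2.51]
 turn (units .1): [-4.64  3.07 11.57]
```

```bash
python3 -m crank '[[[0,0,0,0,-0.42,-0.72,0],[0,0,0,0,-0.42,-0.72,0],[0,0,0,0,-0.42,-0.72,0],[-0.87,0,0,0,0,0,0],[-0.87,0,0,0,0,0,0],[-0.87,0,0,0,0,0,0],[-0.87,0,0,0,0,0,0],[-0.88,0,0,0,0,0,0],[-0.88,0,0,0,0,0,0]]]'
python3 -m crank '[[[0,0,0.99,0,0,0,0],[0,0,0.99,0,0,0,0],[0,0,0.99,0,0,0,0],[0,0,0.99,0,0,0,0],[0,0,0.99,0,0,0,0],[0,0,0.99,0,0,0,0],[0,0,0.99,0,0,0,0],[0,0,0.99,0,0,0,0],[0,0,0.99,0,0,0,0],[0,0,0.99,0,0,0,0],[0,0,0.99,0,0,0,0],[0,0,0.99,0,0,0,0],[0,0,0,0,0,0,0]]]'
python3 -c "
from h import *
plan(LEDGE+.012*RX+[0,0,.145],RP)"
```

```text
t: 13.68
tool_pos: [0.426, -0.2459, 0.2681]
eef_rot: [1.987, -2.428, -0.002]
force: [0.7, -0.0, -2.1]
opening: 0.0093
gripper_force: 58.9
t: 15.3
tool_pos: [0.4259, -0.2459, 0.268]
eef_rot: [0.29, -3.127, 0.003]
force: [-0.2, -0.1, -2.7]
opening: 0.009
gripper_force: 59.2
t 15.3 pos [ 0.4259 -0.2459  0.268 ] q [-0.67  0.19 -0.27  1.1  -0.   -0.86] F [-0.2 -0.1 -2.7] op 0.009 59.2
 shift-first (units .025): [-5.03 20.13 -0.12]  shift-after-turn: [-5.06 20.12 -0.08]
 turn (units .1): [-0.02 -0.02 -0.01]
```

```bash
python3 -m crank '[[[0,0,0,-0.25,1,0,0],[0,0,0,-0.25,1,0,0],[0,0,0,-0.25,1,0,0],[0,0,0,-0.25,1,0,0],[0,0,0,-0.25,1,0,0],[0,0,0,-0.25,1,0,0],[0,0,0,-0.25,1,0,0],[0,0,0,-0.25,1,0,0],[0,0,0,-0.25,1,0,0],[0,0,0,-0.25,1,0,0],[0,0,0,-0.25,1,0,0],[0,0,0,-0.25,1,0,0],[0,0,0,-0.25,1,0,0],[0,0,0,-0.25,1,0,0],[0,0,0,-0.25,1,0,0],[0,0,0,-0.25,1,0,0],[0,0,0,-0.25,1,0,0],[0,0,0,-0.25,1,0,0],[0,0,0,-0.25,1,0,0],[0,0,0,0,0,0,0]]]'
python3 -c "
from h import *
plan(LEDGE+.010*RX+[0,0,.056],RP)
p=shot('scene');t=shot('top')
im=[]
C=LEDGE+.012*RX+[0,0,.134-.056+.0]
for q,x,y in((p,330,120),(t,115,160)):
    im.append(cv2.resize(np.array(q['pixels'])[y:y+150,x:x+130],(400,462),interpolation=cv2.INTER_CUBIC))
cv2.imwrite('pics/pl.png',np.hstack(im))"
```

```text
t: 17.8
tool_pos: [0.4559, 0.2439, 0.2668]
eef_rot: [0.294, -3.126, 0.004]
force: [0.1, -0.4, -3.0]
opening: 0.0095
gripper_force: 59.4
t 17.8 pos [0.4559 0.2439 0.2668] q [ 0.35  0.25 -0.21  1.12 -0.    0.16] F [ 0.1 -0.4 -3. ] op 0.0095 59.4
 shift-first (units .025): [-0.26  1.02  3.43]  shift-after-turn: [-0.25  1.01  3.43]
 turn (units .1): [-0.03 -0.02  0.01]
```

View pics/pl.png

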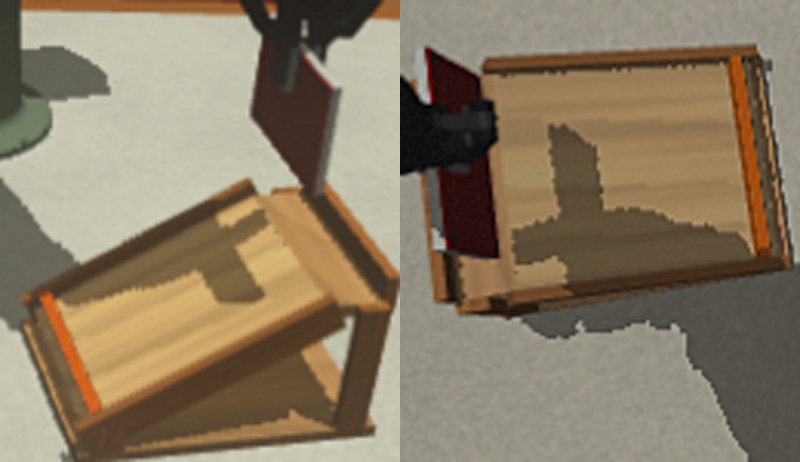

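The red cover is held upright with its red face down-slope; its lower edge is at about (320,190) in the left crop. The ledge below is free. Lower it to contact.

```bash
python3 -m crank '[[[0,0,0,-0.13,0.5,0,0],[0,0,0,-0.13,0.5,0,0],[0,0,0,0,0,0.9,0],[0,0,0,0,0,0.9,0],[0,0,0,0,0,0.9,0],[0,0,0,0,0,0.3,0],[0,0,0,0,0,0.2,0],[0,0,0,0,0,0,0]]]'
python3 -c "
from h import *
plan(LEDGE+.010*RX+[0,0,.056],RP)"
```

```text
t: 18.9
tool_pos: [0.4582, 0.2683, 0.1878]
eef_rot: [0.288, -3.128, 0.004]
force: [-0.1, 0.3, -2.6]
opening: 0.0096
gripper_force: 59.3
t 18.9 pos [0.4582 0.2683 0.1878] q [ 0.39  0.33 -0.31  0.94 -0.    0.21] F [-0.1  0.3 -2.6] op 0.0096 59.3
 shift-first (units .025): [0.02 0.07 0.27]  shift-after-turn: [0.02 0.07 0.27]
 turn (units .1): [-0.03 -0.01 -0.03]
```

```bash
python3 -m crank '[[[0,0,0,0,0.04,0.15,0],[0,0,0,0,0,0.08,0],[0,0,0,0,0,0,0]]]'
python3 -m crank '[[[0,0,0,0,0,0.06,0],[0,0,0,0,0,0,0]]]'
```

```text
t: 19.27
tool_pos: [0.4576, 0.269, 0.1817]
eef_rot: [0.288, -3.127, 0.005]
force: [1.1, -0.7, -1.8]
opening: 0.0093
gripper_force: 59.4
t: 19.52
tool_pos: [0.4577, 0.269, 0.1811]
eef_rot: [0.288, -3.128, 0.004]
force: [-4.2, -0.7, 4.9]
opening: 0.0089
gripper_force: 60.5
```

```bash
python3 -m crank '[[[0,0,0,0,0,0,0],[0,0,0,0,0,0,0],[0,0,0,0,0,0,0.2],[0,0,0,0,0,0,0.5],[0,0,0,0,0,0,1],[0,0,0,0,0,0,1],[0,0,0,0,0,0,1],[0,0,0,0,0,0,1]]]'
python3 -c "
from h import *
plan(LEDGE+.010*RX+[0,0,.056],RP)
p=shot('scene');t=shot('top')
im=[]
for q,x,y in((p,330,120),(t,115,160)):
    im.append(cv2.resize(np.array(q['pixels'])[y:y+150,x:x+130],(400,462),interpolation=cv2.INTER_CUBIC))
cv2.imwrite('pics/rel.png',np.hstack(im))"
```

```text
t: 20.52
tool_pos: [0.4577, 0.269, 0.1801]
eef_rot: [0.288, -3.127, 0.005]
force: [0.2, 0.3, 0.5]
opening: 0.0853
gripper_force: 0.0
t 20.52 pos [0.4577 0.269  0.1801] q [ 0.39  0.33 -0.32  0.92 -0.    0.21] F [0.2 0.3 0.5] op 0.0853 0.0
 shift-first (units .025): [ 0.    0.04 -0.03]  shift-after-turn: [ 0.    0.04 -0.03]
 turn (units .1): [-0.03 -0.01 -0.03]
```

View pics/rel.png

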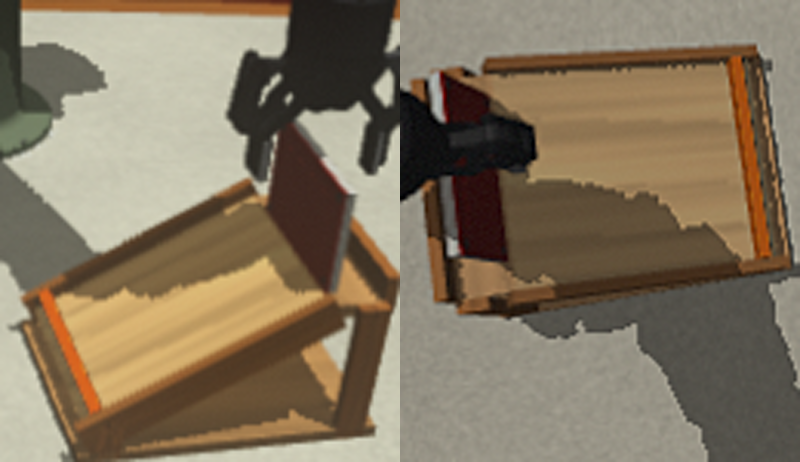

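The cover stands free on the ledge, its top edge at about (318,160) in the left crop, with the open fingers clear on either side. Raise so that only the tips overlap, then push the top over with the rear finger.

```bash
python3 -m crank '[[[0,0,0,0,0,-0.3,1],[0,0,0,0,0,-0.25,1],[0,0,0,0,-0.5,0,1],[0,0,0,0,-0.5,0,1],[0,0,0,0,-0.4,0,1],[0,0,0,0,-0.4,0,1],[0,0,0,0,-0.4,0,1],[0,0,0,0,-0.2,0,1],[0,0,0,0,-0.2,-0.2,1],[0,0,0,0,0,-0.8,1],[0,0,0,0,0,-0.8,1],[0,0,0,0,0,-0.8,1],[0,0,0,0,0,0,1]]]'
python3 -c "
from h import *
plan(LEDGE+.010*RX+[0,0,.056],RP)
p=shot('scene');t=shot('top')
im=[]
for q,x,y in((p,330,120),(t,115,160)):
    im.append(cv2.resize(np.array(q['pixels'])[y:y+150,x:x+130],(400,462),interpolation=cv2.INTER_CUBIC))
cv2.imwrite('pics/top2.png',np.hstack(im))"
```

```text
t: 22.25
tool_pos: [0.4707, 0.2057, 0.2607]
eef_rot: [-0.288, 3.126, -0.003]
force: [-0.6, -0.2, -0.6]
opening: 0.0856
gripper_force: 0.0
t 22.25 pos [0.4707 0.2057 0.2607] q [ 0.27  0.24 -0.24  1.09 -0.    0.09] F [-0.6 -0.2 -0.6] op 0.0856 0.0
 shift-first (units .025): [0.06 2.63 3.18]  shift-after-turn: [0.04 2.62 3.19]
 turn (units .1): [-0.02  0.02 -0.02]
```

View pics/top2.png

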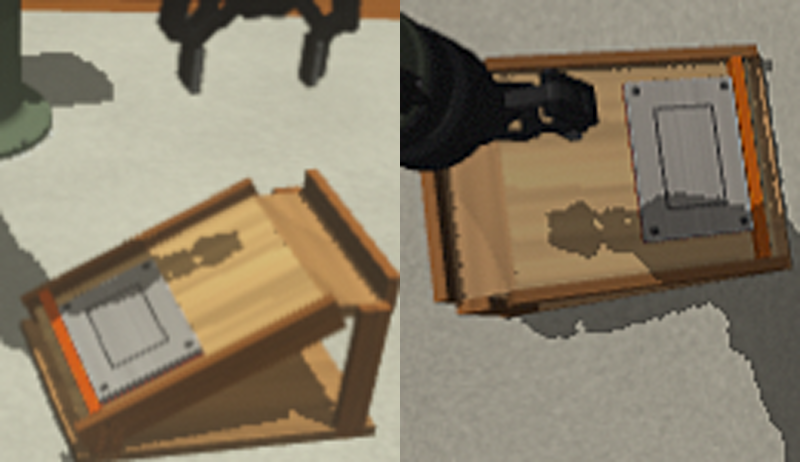

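The cover slid right down: it lies bare side up, its lower edge at the orange bar in the right crop (725-752, 78-230). Now I'll set up a two-finger press, with the tool normal to the slope.

```bash
cat >> h.py <<'E'
RS=frame(-RY,-SN)
E
python3 - <<'E'
from h import *
t=shot('top')
from scipy.optimize import least_squares
for u,v in((625,85),(725,78),(640,240),(752,230)):
    px=np.array([115+(u-400)*.325,160+v*150/462])-.3
    s=least_squares(lambda a:proj(t,FOOT+a[0]*SU+a[1]*RY+.01*SN)[0]-px,[.05,0]).x; print(s.round(4))
for lat in(0,-.01):plan(FOOT+.121*SU+.05*SN+lat*RY,RS)
E
```

```text
[ 0.0898 -0.0667]
[ 0.0058 -0.0674]
[0.0946 0.0587]
[0.0021 0.0613]
t 22.4 pos [0.4691 0.2052 0.2584] q [ 0.27  0.24 -0.24  1.09 -0.    0.09] F [ 0.  -0.4 -0.4] op 0.0855 0.0
 shift-first (units .025): [-0.03 -1.14  4.87]  shift-after-turn: [-3.3   0.02  3.75]
 turn (units .1): [-3.86  3.84 15.33]
t 22.4 pos [0.4691 0.2052 0.2584] q [ 0.27  0.24 -0.24  1.09 -0.    0.09] F [ 0.  -0.4 -0.4] op 0.0855 0.0
 shift-first (units .025): [-0.43 -1.13  4.87]  shift-after-turn: [-3.3   0.42  3.75]
 turn (units .1): [-3.86  3.84 15.33]
```

```bash
python3 -m crank '[[[0,0,0.98,0,0,0,1],[0,0,0.98,0,0,0,1],[0,0,0.98,0,0,0,1],[0,0,0.98,0,0,0,1],[0,0,0.98,0,0,0,1],[0,0,0.98,0,0,0,1],[0,0,0.98,0,0,0,1],[0,0,0.98,0,0,0,1],[0,0,0.98,0,0,0,1],[0,0,0.98,0,0,0,1],[0,0,0.98,0,0,0,1],[0,0,0.98,0,0,0,1],[0,0,0.98,0,0,0,1],[0,0,0.98,0,0,0,1],[0,0,0.98,0,0,0,1],[0,0,0.98,0,0,0,1]]]'
python3 -m crank '[[[0,0.98,0,0,0,0,1],[0,0.98,0,0,0,0,1],[0,0.98,0,0,0,0,1],[0,0.98,0,0,0,0,1],[0,0.97,0,0,0,0,1],[0,0,0,0,0,0,1]]]'
python3 -c "
from h import *
plan(FOOT+.121*SU+.03*SN-.0035*RY,RS)"
```

```text
t: 24.4
tool_pos: [0.469, 0.2052, 0.2579]
eef_rot: [2.009, 2.415, -0.007]
force: [0.3, -0.3, -0.1]
opening: 0.0852
gripper_force: 0.0
t: 25.15
tool_pos: [0.4691, 0.2041, 0.2574]
eef_rot: [-1.749, -2.1, -0.428]
force: [-0.6, -0.0, 0.3]
opening: 0.0855
gripper_force: 0.0
t 25.15 pos [0.4691 0.2041 0.2574] q [-0.02  0.27 -0.3   1.11  0.47  1.34] F [-0.6 -0.   0.3] op 0.0855 0.0
 shift-first (units .025): [-3.23  0.2   4.55]  shift-after-turn: [-3.24  0.17  4.54]
 turn (units .1): [-0.03  0.03 -0.05]
```

```bash
python3 -m crank '[[[0,0,0,-0.8,0.05,0,1],[0,0,0,-0.8,0.05,0,1],[0,0,0,-0.8,0.05,0,1],[0,0,0,-0.84,0.03,0,1],[0,0,0,0,0,0.9,1],[0,0,0,0,0,0.9,1],[0,0,0,0,0,0.9,1],[0,0,0,0,0,0.9,1],[0,0,0,0,0,0.9,1],[0,0,0,0,0,0,1]]]'
python3 -m crank '[[[0,0,0,0,0,0.4,1],[0,0,0,0,0,0.4,1],[0,0,0,0,0,0.2,1],[0,0,0,0,0,0,1]]]'
python3 -c "
from h import *
plan(FOOT+.121*SU-.009*SN-.0035*RY,RS)"
```

```text
t: 26.4
tool_pos: [0.476, 0.1875, 0.1204]
eef_rot: [-1.744, -2.103, -0.428]
force: [-0.3, -0.1, -1.1]
opening: 0.0853
gripper_force: 0.0
t: 26.9
tool_pos: [0.4749, 0.199, 0.0994]
eef_rot: [-1.745, -2.104, -0.431]
force: [1.0, 0.2, 0.1]
opening: 0.085
gripper_force: 0.0
t 26.9 pos [0.4749 0.199  0.0994] q [-0.03  0.45 -0.49  0.74  0.47  1.33] F [1.  0.2 0.1] op 0.085 0.0
 shift-first (units .025): [-0.06 -0.02  0.64]  shift-after-turn: [-0.06 -0.02  0.64]
 turn (units .1): [-0.02  0.02 -0.01]
```

```bash
for i in 1 2 3; do :; done; python3 -m crank '[[[0,0,0,0,0,0.25,1],[0,0,0,0,0,0,1]]]'; python3 -m crank '[[[0,0,0,0,0,0.15,1],[0,0,0,0,0,0,1]]]'
```

```text
t: 27.15
tool_pos: [0.4744, 0.2018, 0.0939]
eef_rot: [-1.745, -2.104, -0.431]
force: [-0.4, 0.2, 0.2]
opening: 0.0852
gripper_force: 0.0
t: 27.4
tool_pos: [0.4741, 0.2035, 0.0907]
eef_rot: [-1.745, -2.104, -0.431]
force: [0.5, 0.7, 0.5]
opening: 0.0855
gripper_force: 0.0
```

```bash
python3 -m crank '[[[0,0,0,0,0,0.1,1],[0,0,0,0,0,0,1]]]'
```

```text
t: 27.65
tool_pos: [0.474, 0.2047, 0.0885]
eef_rot: [-1.745, -2.104, -0.431]
force: [1.4, -0.1, 0.2]
opening: 0.0856
gripper_force: 0.0
```

```bash
python3 -m crank '[[[0,0,0,0,0,0.16,1],[0,0,0,0,0,0,1]]]'
python3 -c "
from h import *
plan(FOOT+.104*SU-.009*SN-.0035*RY,RS)"
```

```text
t: 27.9
tool_pos: [0.4735, 0.2065, 0.0848]
eef_rot: [-1.745, -2.104, -0.431]
force: [0.5, -0.1, 0.1]
opening: 0.0854
gripper_force: 0.0
t 27.9 pos [0.4735 0.2065 0.0848] q [-0.01  0.47 -0.51  0.7   0.48  1.35] F [ 0.5 -0.1  0.1] op 0.0854 0.0
 shift-first (units .025): [-0.74 -0.02 -0.02]  shift-after-turn: [-0.74 -0.02 -0.02]
 turn (units .1): [-0.02  0.02 -0.01]
```

```bash
python3 -m crank '[[[0,0,0,-0.3,0,0,1],[0,0,0,-0.3,0,0,1],[0,0,0,-0.1,0,0,1],[0,0,0,0,0,0,1]]]'; python3 -m crank '[[[0,0,0,-0.1,0,0,1],[0,0,0,0,0,0,1]]]'
```

```text
t: 28.4
tool_pos: [0.4766, 0.1909, 0.0768]
eef_rot: [-1.746, -2.104, -0.432]
force: [-0.2, 0.3, -0.0]
opening: 0.0857
gripper_force: 0.0
t: 28.65
tool_pos: [0.477, 0.189, 0.0757]
eef_rot: [-1.746, -2.104, -0.432]
force: [-0.6, -0.0, 0.1]
opening: 0.0853
gripper_force: 0.0
```

```bash
python3 -m crank '[[[0,0,0,-0.1,0,0,1],[0,0,0,0,0,0,1]]]'; python3 -m crank '[[[0,0,0,-0.08,0,0,1],[0,0,0,0,0,0,1]]]'
```

```text
t: 28.9
tool_pos: [0.4772, 0.1881, 0.0752]
eef_rot: [-1.744, -2.102, -0.435]
force: [-0.4, 4.9, 3.6]
opening: 0.0852
gripper_force: 3.4
t: 29.15
tool_pos: [0.4772, 0.188, 0.0753]
eef_rot: [-1.741, -2.1, -0.438]
force: [-2.8, 9.8, 8.1]
opening: 0.0852
gripper_force: 6.4
```

```bash
python3 -m crank '[[[0,0,0,-0.1,0,0,1],[0,0,0,0,0,0,1],[0,0,0,0,0,0,1]]]'; python3 -m crank '[[[0,0,0,0.3,0,0,1],[0,0,0,0.4,0,0,1],[0,0,0,0,0,-0.5,1],[0,0,0,0,0,-1,1],[0,0,0,0,0,-1,1],[0,0,0,0,0,-1,1],[0,0,0,0,0,-1,1],[0,0,0,0.5,0,-1,1],[0,0,0,1,0,-0.5,1],[0,0,0,1,0,0,1],[0,0,0,0,0,0,1]]]'
python3 - <<'E'
from h import *
p=shot('scene');t=shot('top'); im=[]
P=[FOOT+a*SU+b*RY+.01*SN for a,b in((.0,-.065),(.09,-.065),(.09,.065),(0,.065))]
for q,x,y in((p,330,170),(t,170,165)):
    i=cv2.resize(np.array(q['pixels'])[y:y+100,x:x+80],(400,500),interpolation=cv2.INTER_CUBIC)
    im.append(i)
cv2.imwrite('pics/end.png',np.hstack(im)); print(r.get_obs()['force'])
print(eyes.search_frame('stop_bar',t)[:1])
for l in('blue_cover_centre','yellow_cover_centre'): print([(np.array(d['box'])*[560,420,560,420]).round() for d in eyes.search_frame(l,t)])
E
```

```text
t: 29.52
tool_pos: [0.4772, 0.1879, 0.0752]
eef_rot: [-1.738, -2.097, -0.443]
force: [-3.7, 15.6, 14.0]
opening: 0.0854
gripper_force: 10.2
t: 30.9
tool_pos: [0.478, 0.185, 0.2438]
eef_rot: [-1.743, -2.108, -0.433]
force: [0.1, 0.7, -1.2]
opening: 0.0853
gripper_force: 0.0
[ 0.06672434  0.00212216 -0.4169413 ]
[{'box': [0.3945, 0.4548, 0.4204, 0.5719], 'conf': 0.46}]
[array([348., 165., 401., 187.]), array([264.,  78., 290., 110.])]
[array([332., 224., 386., 253.])]
```

View pics/end.png

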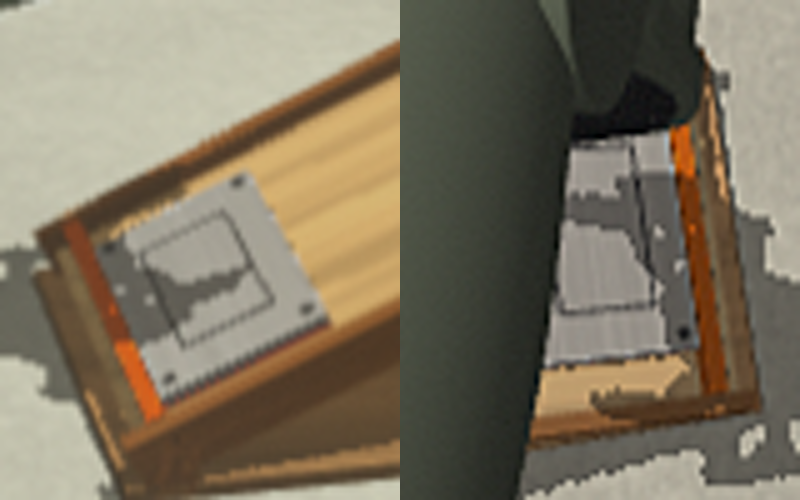

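The cover lies bare side up, flush and square along the orange bar (left crop from (75,225) to (150,415)). The other covers haven't moved and the arm is clear.

```bash
python3 -c "
from h import *
print(r.hand_in())"
```

```text
the job is handed in; nothing more can be done
None
```

The red cover lies red side down on the slope, flat and square against the stop bar after a press of about 20 N, and the job is handed in; the system did not report a verdict.

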